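# Crank the axle up and slide the spread circlip onto it

### The job

Crank the black handwheel on the green jig clockwise until its white line points at the red mark, which lifts the axle stub through its hub. Then take the red-handled circlip pliers from their stand, squeeze them fully so that the brass clip on their tips spreads, and slide the clip down over the axle, without forcing it, to the groove just above the washer. Finish while still holding the pliers there upright, squeezed with the clip spread; leave the other things on the bench where they are.

Things in the scene. Friction and masses are not known exactly. Their poses are not given: they have to be found in the camera images.
- jig: Green base plate, 100 (x) x 250 (y) x 12 mm, fixed; origin under its centre. Handwheel at y = -70 mm, axle at y = +70 mm of its frame. The axle rises through a grey round hub, 72 mm across, topped by a dark steel washer 50 mm across, upper face 43 mm above the bench.
- wheel_grip (a point): Centre of the handwheel: black knurled disc, 57 mm across, 14 mm thick, axis upright, with a white line on top from hub to rim. The point is mid-thickness, 52 mm above the bench, 40 mm above the green plate; its frame turns with the wheel. Grip it across the diameter from above, 1 to 1.5 rad per grasp; it stays where left (friction 0.15 N m).
- wheel_mark (a point): The red mark on the green plate beside the wheel, 40 mm from the wheel's axis towards -x of the jig.
- wheel (a joint): Handwheel angle, rad, growing clockwise seen from above, range 0 to 4.2; starts at 0 to 0.5. At 3.2 the white line points at the red mark and the axle's groove stands just above the washer. Each rad lifts the axle 4 mm.
- groove (a point): Middle of the axle's groove, on its axis. Steel axle, upright, 30 mm across; dark groove 25 mm across, 5 mm high; the axle's end is 10.5 mm above this point, with a 2 mm chamfer. At the start the end is about flush with the washer; with the wheel at 3.2 this point is 2.5 mm above the washer, 45.5 mm above the bench.
- stand: Fork stand: wooden foot 120 (x) x 100 (y) x 10 mm, fixed; origin under its centre. Two level prongs at y = +-35 mm, upper faces 75 mm above the bench, end stops to 80 mm, open towards -x; post at x = +42 mm, 72 mm high.
- pliers: Circlip pliers, 0.26 kg, loose, hanging upright by a dark cross-bar (24 x 80 x 10 mm) on the fork; handle tops 152 mm above the bench; lift straight up 65 mm or more to clear the fork. Origin in the middle of the cross-bar, 80 mm above the bench while hanging; z up, handles up, jaws open along y, clip towards -x. The clip's underside, the lowest part, is 56 mm below the origin.
- pliers_grip (a point): Middle between the two red handle grips, 52 mm above the pliers' origin; squeeze here along the pliers' y. Grips: 13 mm wide (x), from 28 to 72 mm above the origin; over their outer faces 51 mm here and 57 mm at the top when relaxed, 30 mm with parallel faces when fully squeezed against the stop.
- jaw_l (a joint): Spread of the pliers, rad: 0 relaxed, 0.19 fully squeezed (stop, clip fully spread). A spring opposes it with about 5 N per handle at first, 10 N at the stop; let go, it returns to 0.
- clip_center (a point): Centre of the spread brass C-clip, mid-thickness (3 mm thick); fixed in the pliers' frame, 22 mm towards -x and 54.5 mm below their origin. Spread: bore 36 mm, 44 mm over all; relaxed: 26 mm inside along y, too narrow for the axle. It stays on the pliers' tips. Room for 20 mm of axle above it.
- wax_tin: Bystander: round wooden tin, 63 mm across, 23 mm high; origin under its centre.
- lighter: Bystander: yellow lighter, 74 mm long, lying flat.
- flux_jar: Bystander: small jar, 40 mm across, 39 mm high.
- yellow_tin: Bystander: yellow tin with a grey lid, 36 x 50 x 20 mm.

How it is judged (in metres and radians):
On the way, in this order (a step that is already met when the one before it is completed fails the run):
1. the handwheel stands at its set angle, white line at the red mark (value of joint wheel between 3.05 and 3.35 rad and velocity of joint wheel between -0.05 and 0.05 rad/s), for 0.2 s.
2. the pliers are lifted off the stand, squeezed, with the clip spread (height (world z) of clip_center above 0.06 m and value of joint jaw_l above 0.16 rad and contact force between pliers and stand below 0.1 N), for 0.2 s.
At the end, for the whole second after the job is handed in: Wheel within 0.15 rad of 3.2; pliers held by the fingers, still, upright within 0.1 rad and squeezed past 0.16 rad (clip spread); clip centre within 4 mm of the axle's axis and from 2.3 mm below to 1.5 mm above the middle of the groove (on the washer: about 1 mm below) (value of joint wheel between 3.05 and 3.35 rad and value of joint jaw_l above 0.16 rad and contact force between the fingers and pliers above 3 N and horizontal distance between clip_center and groove below 0.004 m and z of clip_center in the frame of groove between -0.0023 and 0.0015 m and angle between pliers's own z axis and vertical below 0.1 rad and linear speed of pliers below 0.02 m/s and contact force between pliers and stand below 0.1 N); the arm keeps its last pose, push and grip.
It fails at once if the clip was forced against the jig (contact force between pliers and jig above 40 N).
It fails at once if another thing on the bench was pushed away (distance of any of wax_tin, lighter, flux_jar, yellow_tin from where it was at the start of the episode above 0.03 m).
It also fails if it takes over 61 s, if anything falls off the work surface, if the arm or the gripper's body presses on something with over 40 N, if the wrist force passes 120 N, or if a joint passes its speed limit or range.

### The arm

A 6-joint arm with a two-finger parallel gripper is mounted at the origin on a cart in front of the work surface, level with it; the furniture and walls round the work are solid. World frame = base frame: x ahead of the robot, y to its left, z up, the work surface at z = 0. Lengths are in mm, angles in rad, forces in N, time in s.
With the tool pointing down it reaches from about 350 to 875 mm from the base axis. Payload 4.2 kg.
Tool frame: the origin (TCP) lies between the finger pads; the fingertips stand 14 mm ahead of it and the grasp point (between the pads) lies 5 mm behind it (robot.tcp_to_tips is the distance from the TCP to the fingertips, in mm); z points along the fingers, y is the line along which they close (so a half turn about z gives the same grasp; the last joint's range is limited). The gripper opens to 85 mm and grips with 20 to 120 N. Pads are 22 mm wide; open, the fingers measure 114 mm over their backs; the gripper's body (76 mm by 85 mm) begins 54 mm behind the grasp point. The pads swing forward as they close: fully open they stand 13 mm farther back than shut.
Start: joints at [1.371, 0.385, 0.008, 0, -1.194, -0.259], TCP at [276.762, 560.359, 245.312] pointing down, gripper open.
Joint ranges: [-3.14, 3.14], [-1.21, 2.06], [-1.07, 1.41], [-3.16, 2.05], [-2.99, -0.16], [-3.1, 3.1]. Speed limits (rad/s): [2.79, 2.79, 3.14, 3.14, 3.14, 3.14].

### API

Orientations are given as a unit quaternion [x, y, z, w].
In Python, from station import robot gives the robot as it stands.
- The arm moves only by the tool servo_tool, never from a script. Its argument "plan" is a list of rows, each an object with "travel": the shift along the world's x, y, z in mm, a list of three; "yaw": the turn about the world's z in degrees. A call has 1 to 20 rows; each row shifts and turns the commanded pose from where the row before left it; what a row does not reach is not made up. A row lasts 1/12 s, in which the tool goes at most 41.7 mm and 7.16 degrees, less where a joint would pass 70% of its speed; a pose out of reach is approached as far as the arm can. A call with a gripper value outside its range is refused whole. "hand" is the closure, from 0 (fully open) to 1 (shut), set as the call begins (left out, the last holds). The fingers move at their own pace and stop on an object; "squeeze" is the grip in N (left out, the last holds). Time passes only in rows, so rows that do not move let the fingers close. It gives the time, the measured TCP pose, the force, the opening and the grip force at its end, in the units of the state.
- robot.sense(): the state, without advancing time (a new reading comes with each control period).
- robot.camera(name): name is "scene" or "side" or "wrist"; returns a dict with "color" (480x640x3 uint8, red, green, blue), "intrinsics" (3x3 intrinsics, pixels), "k1" (the pictures are not rectified: a ray, as slopes to the right and down, at radius r is drawn at 1 + k1 r^2 times it, then the intrinsics apply), "xyz" and "rotation" of the camera in the world; the wrist camera has in their place "mount" (4x4, takes a point from camera to tool coordinates, whose origin is the TCP and whose axes are the flange's). Camera axes: x right, y down, z forward; pixel columns grow to the right and rows downward; lengths in mm; the calibration is good to about 2 mm. A picture is of the moment at which its call begins: read the wrist's pose just before it. There is no depth.
- robot.job_done(): hands the job in; it is judged then, once.
Trained networks look in the newest picture that a camera, given by its name, has taken for a name from the list of things; names that differ only in an ending like _2 or _b are one class to them, and where a whole thing is asked for, a point or a joint stands for the part that bears it (a point fixed in the world has none). Each returns a list of dicts, best first, with "conf" (0 to 1); they miss things now and then, are a little off and sometimes report something else, mostly with a low value. They report only what shows in the picture. A call takes as long as a camera call.
- robot.outline_of(thing, camera): "region" (480x640 bool, what is visible of it) and "box" ([centre column, centre row, width, height] in pixels, round what is visible of it).
- robot.tip_of(thing, camera): "at" ([column, row] in pixels: a listed point, or the origin of a listed thing).
The state is a dict: "t": time; "q": joint angles; "dq": joint speeds; "joint_efforts": joint torques, N m; "eef_pos": TCP position; "orientation": TCP orientation; "wrist_force": force on the tool from outside, world axes, zero at the start; "torque": the same for the moment, N m; "finger_gap": finger opening in mm; "gripper_force": force on a finger pad.
Only numpy, scipy, OpenCV 4.12 (cv2) and the standard library are available. Lean on these libraries where they do the work, as an engineer would, in place of code of your own. Each camera call takes 0.05 s, during which the arm holds its last target. There are 200 camera calls.

## Working session

There is one attempt and no reset: what is moved stays moved. The work goes in short steps, Python scripts to look and compute and a tool call to move; the robot and the scene stay as the last step left them, time stands still between calls to the robot, and variables do not carry over. Pictures are saved under pics/ and viewed, at most 10 in all, crops included, and the job is handed in when it is done.

Besides the shell and the picture viewer there is one more tool, called after ">>>" as name(argument=value, ...), one argument or row to a line, values as JSON. servo_tool: Moves the arm, as the interface text tells. Its arguments: {"type":"object","properties":{"plan":{"type":"array"},"hand":{"type":"number"},"squeeze":{"type":"number"}},"required":["plan"]}

```bash
ls; mkdir -p pics; cat > h.py <<'E'
import numpy as np, cv2
from station import robot
from scipy.spatial.transform import Rotation as R
def cam(name):
    s=robot.sense(); c=robot.camera(name)
    if 'mount' in c:
        T=np.eye(4);T[:3,:3]=R.from_quat(s['orientation']).as_matrix();T[:3,3]=s['eef_pos']
        M=T@np.array(c['mount']);c['xyz']=M[:3,3];c['rotation']=M[:3,:3]
    return c
def ray(c,px):
    K=np.array(c['intrinsics']);p=np.array([(px[0]-K[0,2])/K[0,0],(px[1]-K[1,2])/K[1,1]])
    u=p.copy()
    for _ in range(20): u=p/(1+c['k1']*(u@u))
    d=np.array(c['rotation'])@np.array([u[0],u[1],1]);return np.array(c['xyz'],float),d/np.linalg.norm(d)
def onz(c,px,z):
    o,d=ray(c,px);return o+d*(z-o[2])/d[2]
def proj(c,P):
    v=np.array(c['rotation']).T@(np.array(P,float)-c['xyz']);u=v[:2]/v[2];u=u*(1+c['k1']*(u@u))
    K=np.array(c['intrinsics']);return np.array([K[0,0]*u[0]+K[0,2],K[1,1]*u[1]+K[1,2]])
def tri(cs,pxs):
    A=np.zeros((3,3));b=np.zeros(3)
    for c,p in zip(cs,pxs):
        o,d=ray(c,p);Q=np.eye(3)-np.outer(d,d);A+=Q;b+=Q@o
    x=np.linalg.solve(A,b)
    return x,[np.linalg.norm((np.eye(3)-np.outer(ray(c,p)[1],ray(c,p)[1]))@(x-c['xyz'])) for c,p in zip(cs,pxs)]
def save(c,name): cv2.imwrite('pics/'+name,c['color'][:,:,::-1])
E
cat > m1.py <<'E'
from h import *
np.set_printoptions(precision=1,suppress=True)
Z={'wheel_grip':52,'wheel_mark':12,'groove':None,'pliers_grip':132,'clip_center':25.5,'pliers':80,'stand':0,'jig':0,'wax_tin':0,'lighter':5,'flux_jar':0,'yellow_tin':0}
cs={}
for n in ['scene','side','wrist']:
    cs[n]=cam(n);save(cs[n],n+'1.png');print(n,np.array(cs[n]['xyz']))
img=np.hstack([cv2.resize(cs[n]['color'],(400,300)) for n in ['scene','side']])
for t,z in Z.items():
    ps=[]
    for n in cs:
        r=robot.tip_of(t,n)
        if r:
            r=r[0];ps.append((n,r['at']));print(t,n,np.array(r['at']),round(r['conf'],2),onz(cs[n],r['at'],z) if z is not None else '')
    q=[p for p in ps if p[0]!='x']
    if len(q)>1: print('   tri',*tri([cs[p[0]] for p in q],[p[1] for p in q]))
E
python3 m1.py
```

```text
pics
scene [-284.7 -583.1  636.6]
side [ 341.6 -690.7  693.6]
wrist [341.1 527.8 372.7]Traceback (most recent call last):
  File "m1.py", line 13, in <module>
    r=r[0];ps.append((n,r['at']));print(t,n,np.array(r['at']),round(r['conf'],2),onz(cs[n],r['at'],z) if z is not None else '')
                                                                                 ~~~^^^^^^^^^^^^^^^^^
  File "h.py", line 16, in onz
    o,d=ray(c,px);return o+d*(z-o[2])/d[2]
        ~~~^^^^^^
  File "h.py", line 14, in ray
    d=np.array(c['rotation'])@np.array([u[0],u[1],1]);return np.array(c['xyz'],float),d/np.linalg.norm(d)
      ~~~~~~~~~~~~~~~~~~~~~~~^~~~~~~~~~~~~~~~~~~~~~~~
ValueError: matmul: Input operand 1 has a mismatch in its core dimension 0, with gufunc signature (n?,k),(k,m?)->(n?,m?) (size 3 is different from 4)
```

```bash
python3 - <<'E'
s=open('h.py').read()
s=s.replace("    return c\ndef ray","    elif np.array(c['rotation']).size==4: c['rotation']=R.from_quat(c['rotation']).as_matrix()\n    return c\ndef ray")
open('h.py','w').write(s)
E
python3 m1.py
```

```text
scene [-284.7 -583.1  636.6]
side [ 341.6 -690.7  693.6]
wrist [341.2 528.  373.3]
wheel_grip scene [305.9 257.7] 0.55 [529.1  49.9  52. ]
wheel_grip side [316.5 236.1] 0.97 [536.6  57.5  52. ]
   tri [536.9  57.6  48.5] [np.float64(2.616480197858447), np.float64(2.616480197858496)]
wheel_mark scene [299.8 276.3] 0.96 [506.4  50.2  12. ]
wheel_mark side [298.1 255. ] 0.86 [493.6  48.1  12. ]
   tri [491.4  37.6  23.1] [np.float64(1.0085855123688419), np.float64(1.0085855123687064)]
groove scene [258.5 251.7] 0.45 
groove side [292. 208.] 0.6 
   tri [505.9 181.6  37.9] [np.float64(4.378715793310235), np.float64(4.378715793310202)]
pliers_grip scene [300.2 278. ] 0.75 [350.1 -75.8 132. ]
pliers_grip side [383.2 299. ] 0.81 [ 583.7 -216.4  132. ]
   tri [ 740.1  169.4 -212.9] [np.float64(73.15560404901221), np.float64(73.15560404901234)]
clip_center scene [415.8 299.3] 0.65 [ 568.3 -217.    25.5]
clip_center side [364.6 342.2] 0.71 [ 561.4 -219.3   25.5]
   tri [ 560.1 -221.5   30.6] [np.float64(1.1844400193500764), np.float64(1.1844400193501363)]
pliers scene [423.  274.9] 0.67 [ 583.
[... 377 characters left out ...]
 [284.5 267.6] 0.64 [530.3 117.4   0. ]
jig side [305.  236.5] 0.97 [525.3 121.9   0. ]
   tri [523.2 112.1   6.7] [np.float64(1.3492468305188323), np.float64(1.3492468305188319)]
wax_tin side [265.  188.9] 0.58 [461.3 339.3   0. ]
lighter scene [182.9 268.6] 0.78 [370.4 302.1   5. ]
flux_jar scene [406.  264.4] 0.73 [ 728.3 -111.5    0. ]
flux_jar side [422.1 299.4] 0.63 [ 719.3 -122.5    0. ]
   tri [ 719.9 -118.6    2.3] [np.float64(4.415198489243909), np.float64(4.415198489243824)]
yellow_tin scene [445.1 279. ] 0.5 [ 724.  -217.4    0. ]
yellow_tin side [440.9 337.9] 0.58 [ 715.4 -222.3    0. ]
   tri [ 713.6 -223.     5.1] [np.float64(2.2970320576966112), np.float64(2.297032057696694)]
```

View pics/scene1.png

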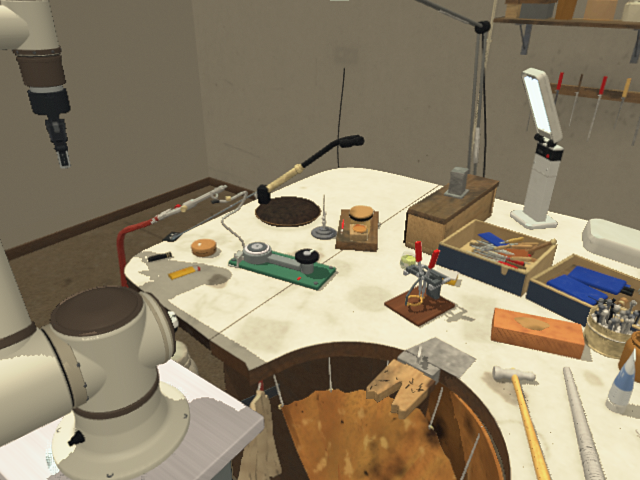

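View pics/side1.png

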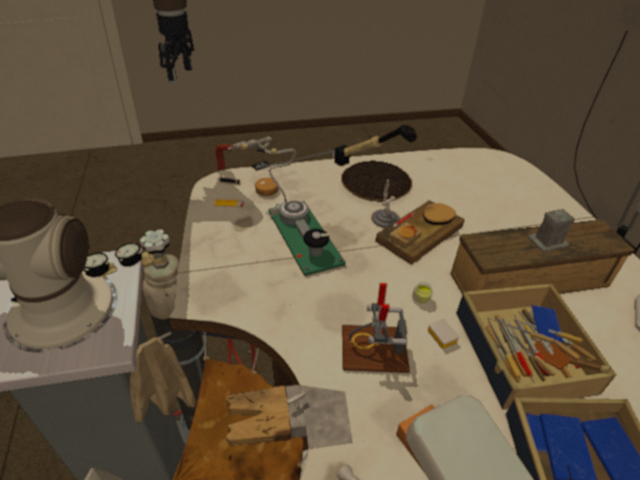

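```bash
python3 - <<'E'
from h import *
np.set_printoptions(precision=3,suppress=True)
s=robot.sense();print(s['t'],s['eef_pos'],R.from_quat(s['orientation']).as_matrix())
c=cam('wrist');print(c['mount'],c['rotation'],c['xyz'],c['intrinsics'],c['k1'])
E
```

```text
2.15 [276.77  560.365 245.33 ] [[ 0.897 -0.443  0.   ]
 [-0.443 -0.897  0.   ]
 [ 0.    -0.    -1.   ]]
[[   0.      -0.958   -0.285   72.143]
 [   1.       0.       0.       0.429]
 [  -0.      -0.285    0.958 -128.327]
 [   0.       0.       0.       1.   ]] [[-0.443 -0.859 -0.256]
 [-0.897  0.424  0.126]
 [ 0.     0.285 -0.958]] [341.26  528.028 373.658] [[337.82    0.    321.517]
 [  0.    337.82  236.083]
 [  0.      0.      1.   ]] 0.0008320145800191173
```

>>> servo_tool(
  plan=[
    {"travel":[10,-40,5]},
    {"travel":[10,-40,5]},
    {"travel":[15,-38,5]},
    {"travel":[15,-38,5]},
    {"travel":[15,-38,5]},
    {"travel":[15,-38,5]},
    {"travel":[15,-38,0]},
    {"travel":[15,-38,0]},
    {"travel":[15,-38,0]},
    {"travel":[15,-38,0]},
    {"travel":[15,-38,0]},
    {"travel":[15,-20,0]},
    {"travel":[0,0,0]},
    {"travel":[0,0,0]},
  ],
  hand=0,
)

```text
invalid input at $.plan[0]: expected keys travel, yaw
```

>>> servo_tool(
  plan=[
    {"travel":[10,-40,5],"yaw":0},
    {"travel":[10,-40,5],"yaw":0},
    {"travel":[15,-38,5],"yaw":0},
    {"travel":[15,-38,5],"yaw":0},
    {"travel":[15,-38,5],"yaw":0},
    {"travel":[15,-38,5],"yaw":0},
    {"travel":[15,-38,0],"yaw":0},
    {"travel":[15,-38,0],"yaw":0},
    {"travel":[15,-38,0],"yaw":0},
    {"travel":[15,-38,0],"yaw":0},
    {"travel":[15,-38,0],"yaw":0},
    {"travel":[15,-20,0],"yaw":0},
    {"travel":[0,0,0],"yaw":0},
    {"travel":[0,0,0],"yaw":0},
  ],
  hand=0,
)

```text
t: 3.37
eef_pos: [447.1, 117.2, 275.3]
orientation: [0.973, -0.229, 0.0, -0.0]
wrist_force: [-0.6, -0.1, 0.1]
finger_gap: 85.3
gripper_force: 0.0
```

```bash
cat > m2.py <<'E'
from h import *
import sys
np.set_printoptions(precision=2,suppress=True)
c=cam('wrist');save(c,sys.argv[1]+'.png')
s=robot.sense();print(s['t'],s['eef_pos'],'cam',c['xyz'])
Z=dict(wheel_grip=59,wheel_mark=12,groove=43,jig=0,wheel=59,pliers_grip=132,clip_center=25.5,pliers=80,stand=0)
for t in sys.argv[2:]:
    for r in robot.tip_of(t,'wrist')[:1]: print(t,np.array(r['at']),round(r['conf'],2),onz(c,r['at'],Z[t]))
E
python3 m2.py w2 wheel_grip wheel_mark groove jig
```

```text
3.4167 [446.8  118.06 275.32] cam [511.51  84.68 403.66]
wheel_grip [336.1  96.3] 0.93 [537.2   56.53  59.  ]
wheel_mark [356.8 128.5] 0.75 [500.75  46.56  12.  ]
jig [288.6 138. ] 0.91 [525.83 119.81   0.  ]
```

View pics/w2.png

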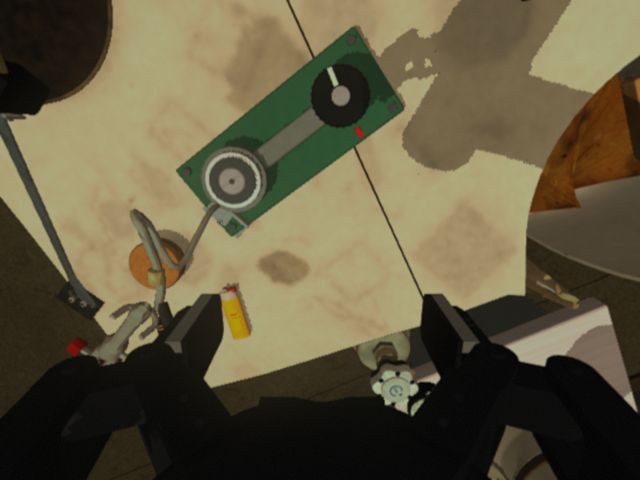

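```bash
python3 - <<'E'
from h import *
np.set_printoptions(precision=2,suppress=True)
c=cam('wrist')
W=onz(c,(340.5,96),59);A=onz(c,(232,181),43.);M=onz(c,(360,132),12);L=onz(c,(333,70),59)
P=[onz(c,p,12) for p in [(355,27),(403,106),(236,236),(178,171)]]
print(W,A,M,L,np.linalg.norm((A-W)[:2]));print(P,np.mean(P,0))
d=(A-W);print('jig yaw',np.degrees(np.arctan2(-d[0],d[1])))
for v in (M-W,L-W):print(np.degrees(np.arctan2(v[1],v[0])),np.linalg.norm(v[:2]))
for n in ('outline',):
  r=robot.outline_of('wheel','wrist')
  for x in r[:2]:print(x['conf'],x['box'])
E
```

```text
[535.17  55.13  59.  ] [511.26 192.87  43.  ] [495.44  47.18  12.  ] [558.52  51.82  59.  ] 139.8052095216729
[array([591.12,   9.59,  12.  ]), array([499.45,  -5.79,  12.  ]), array([451.94, 231.32,  12.  ]), array([548.35, 251.62,  12.  ])] [522.72 121.69  12.  ]
jig yaw 9.848897537575084
-168.6903632511277 40.51431072298999
-8.06472942972716 23.57887992969839
0.88 [343.5, 93.3, 60.7, 66.1]
```

>>> servo_tool(
  plan=[
    {"travel":[18,-13,-20],"yaw":-3},
    {"travel":[18,-13,-25],"yaw":-3},
    {"travel":[18,-13,-25],"yaw":-4},
    {"travel":[18,-13,-25],"yaw":-4},
    {"travel":[16.7,-11.3,-25],"yaw":0},
    {"travel":[0,0,-25],"yaw":0},
    {"travel":[0,0,-20],"yaw":0},
    {"travel":[0,0,-20],"yaw":0},
    {"travel":[0,0,-16],"yaw":0},
    {"travel":[0,0,-10],"yaw":0},
    {"travel":[0,0,-10.3],"yaw":0},
    {"travel":[0,0,0],"yaw":0},
    {"travel":[0,0,0],"yaw":0},
  ],
  hand=0,
  squeeze=40,
)

```text
t: 4.8
eef_pos: [535.7, 55.4, 54.1]
orientation: [0.939, -0.344, 0.0, 0.0]
wrist_force: [0.1, -0.2, 0.2]
finger_gap: 85.7
gripper_force: 0.0
```

>>> servo_tool(
  plan=[
    {"travel":[0,0,0],"yaw":0},
    {"travel":[0,0,0],"yaw":0},
    {"travel":[0,0,0],"yaw":0},
    {"travel":[0,0,0],"yaw":0},
    {"travel":[0,0,0],"yaw":0},
    {"travel":[0,0,0],"yaw":0},
  ],
  hand=1,
)

```text
t: 5.3
eef_pos: [535.0, 54.4, 55.3]
orientation: [0.939, -0.344, -0.0, 0.0]
wrist_force: [-1.8, -2.2, 5.2]
finger_gap: 54.1
gripper_force: 41.6
```

>>> servo_tool(
  plan=[
    {"travel":[0,0,0],"yaw":-4},
    {"travel":[0,0,0],"yaw":-7},
    {"travel":[0,0,0],"yaw":-7},
    {"travel":[0,0,0],"yaw":-7},
    {"travel":[0,0,0],"yaw":-7},
    {"travel":[0,0,0],"yaw":-7},
    {"travel":[0,0,0],"yaw":-7},
    {"travel":[0,0,0],"yaw":-7},
    {"travel":[0,0,0],"yaw":-7},
    {"travel":[0,0,0],"yaw":-7},
    {"travel":[0,0,0],"yaw":-7},
    {"travel":[0,0,0],"yaw":-7},
    {"travel":[0,0,0],"yaw":0},
    {"travel":[0,0,0],"yaw":0},
  ],
)

```text
t: 6.47
eef_pos: [537.7, 54.9, 55.4]
orientation: [-0.49, 0.872, -0.001, 0.002]
wrist_force: [4.6, -2.8, -0.6]
finger_gap: 54.0
gripper_force: 42.2
```

>>> servo_tool(
  plan=[
    {"travel":[0,0,0],"yaw":0},
    {"travel":[0,0,0],"yaw":0},
    {"travel":[0,0,0],"yaw":0},
    {"travel":[0,0,0],"yaw":0},
    {"travel":[0,0,0],"yaw":0},
    {"travel":[0,0,0],"yaw":0},
  ],
  hand=0,
)

```text
t: 6.97
eef_pos: [535.4, 55.2, 54.0]
orientation: [-0.49, 0.872, 0.0, -0.0]
wrist_force: [0.6, -0.2, -0.1]
finger_gap: 85.6
gripper_force: 0.0
```

```bash
python3 m2.py w3 wheel_grip wheel_mark; python3 -c "
from h import *;print(robot.sense()['q'])"
```

```text
7.0167 [535.4   55.14  54.04] cam [496.81  -7.16 182.36]
wheel_grip [313.3 310.4] 0.74 [535.24  49.59  59.  ]
wheel_mark [375.3 225.5] 0.72 [496.29  45.89  12.  ]
[ 4.03987102e-01  4.59177709e-01 -4.36497855e-01 -4.48853293e-05
 -6.75230051e-01 -9.49920473e-01]
```

View pics/w3.png

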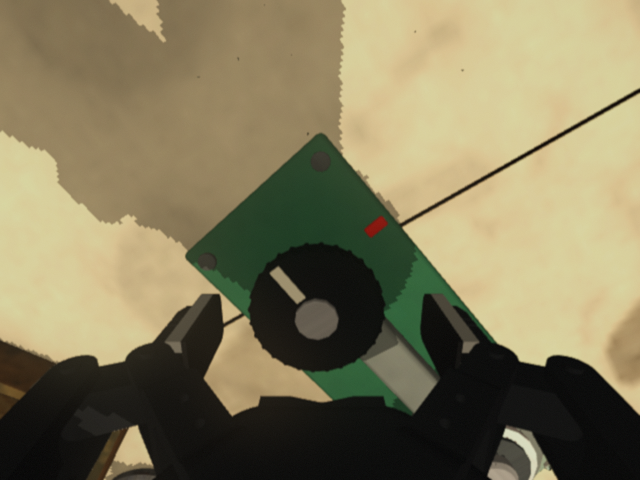

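```bash
cat > ang.py <<'E'
from h import *
import sys
np.set_printoptions(precision=2,suppress=True)
def ang(c,a,b,m,ctr):
    A=onz(c,a,59);B=onz(c,b,59);M=onz(c,m,12);C=onz(c,ctr,60)
    f=lambda v:np.degrees(np.arctan2(v[1],v[0]))
    print('line',f(A-B),f(A-C),'mark',f(M-C),np.linalg.norm((M-C)[:2]),'C',C,np.linalg.norm((A-C)[:2]))
E
python3 - <<'E'
from ang import *
ang(cam('wrist'),(276,271),(302,301),(376,227),(316.5,320))
E
```

```text
line -83.7890629592765 -84.37332776087186 mark -170.37737874573955 40.29562776092355 C [536.12  53.46  60.  ] 26.40337059757797
```

>>> servo_tool(
  plan=[
    {"travel":[0,0,0],"yaw":6},
    {"travel":[0,-1,0],"yaw":7},
    {"travel":[0,0,0],"yaw":7},
    {"travel":[0,0,0],"yaw":7},
    {"travel":[0,0,0],"yaw":7},
    {"travel":[0,0,0],"yaw":7},
    {"travel":[0,0,0],"yaw":7},
    {"travel":[0,0,0],"yaw":7},
    {"travel":[0,0,0],"yaw":7},
    {"travel":[0,0,0],"yaw":7},
    {"travel":[0,0,0],"yaw":7},
    {"travel":[0,0,0],"yaw":7},
    {"travel":[0,0,0],"yaw":0},
  ],
)

```text
t: 8.25
eef_pos: [535.4, 54.1, 54.0]
orientation: [0.945, -0.327, -0.0, 0.0]
wrist_force: [0.3, -0.5, -0.1]
finger_gap: 85.4
gripper_force: 0.0
```

>>> servo_tool(
  plan=[
    {"travel":[0,0,0],"yaw":0},
    {"travel":[0,0,0],"yaw":0},
    {"travel":[0,0,0],"yaw":0},
    {"travel":[0,0,0],"yaw":0},
    {"travel":[0,0,0],"yaw":0},
    {"travel":[0,0,0],"yaw":0},
  ],
  hand=1,
)

```text
t: 8.75
eef_pos: [535.4, 54.0, 54.5]
orientation: [0.945, -0.328, 0.0, 0.0]
wrist_force: [-2.1, 0.2, 6.6]
finger_gap: 53.7
gripper_force: 41.9
```

>>> servo_tool(
  plan=[
    {"travel":[0,0,0],"yaw":-4},
    {"travel":[0,0,0],"yaw":-7},
    {"travel":[0,0,0],"yaw":-7},
    {"travel":[0,0,0],"yaw":-7},
    {"travel":[0,0,0],"yaw":-7},
    {"travel":[0,0,0],"yaw":-7},
    {"travel":[0,0,0],"yaw":-7},
    {"travel":[0,0,0],"yaw":-7},
    {"travel":[0,0,0],"yaw":-7},
    {"travel":[0,0,0],"yaw":-7},
    {"travel":[0,0,0],"yaw":-7},
    {"travel":[0,0,0],"yaw":-7},
    {"travel":[0,0,0],"yaw":-5},
    {"travel":[0,0,0],"yaw":0},
    {"travel":[0,0,0],"yaw":0},
  ],
)

```text
t: 10.0
eef_pos: [537.5, 54.4, 54.6]
orientation: [-0.468, 0.884, -0.001, 0.002]
wrist_force: [4.2, -2.2, 0.2]
finger_gap: 54.4
gripper_force: 41.9
```

```bash
python3 m2.py w4 wheel_grip wheel_mark; python3 - <<'E'
import cv2
a=cv2.imread('pics/w4.png')[180:400,180:460]
cv2.imwrite('pics/w4c.png',cv2.resize(a,None,fx=2.5,fy=2.5))
E
```

```text
10.05 [537.48  54.39  54.58] cam [495.25  -6.06 182.65]
wheel_grip [318.5 308.3] 0.79 [534.92  49.44  59.  ]
wheel_mark [378.1 221.9] 0.55 [495.97  46.4   12.  ]
```

View pics/w4c.png

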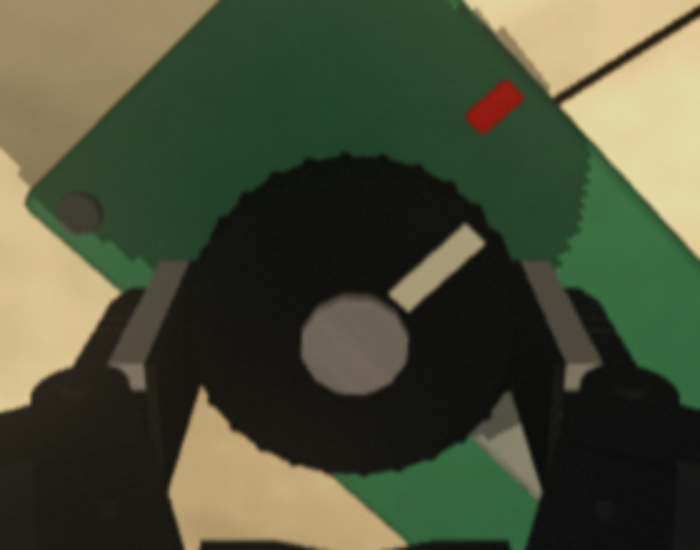

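```bash
python3 - <<'E'
from ang import *
ang(cam('wrist'),(370.4,272.8),(340,300.8),(378,222.8),(321.6,317.2))
print(robot.sense()['q'])
E
```

```text
line -168.02489957616328 -169.2447875544542 mark -170.99510350943567 40.07732511375388 C [535.82  53.05  60.  ] 27.21814528350661
[ 0.4   0.46 -0.43  0.   -0.67 -1.  ]
```

>>> servo_tool(
  plan=[
    {"travel":[0,0,0],"yaw":-1.5},
    {"travel":[0,0,0],"yaw":0},
    {"travel":[0,0,0],"yaw":0},
  ],
)

```text
t: 10.45
eef_pos: [537.5, 54.4, 54.6]
orientation: [-0.457, 0.89, -0.001, 0.002]
wrist_force: [5.6, -1.9, 0.3]
finger_gap: 54.3
gripper_force: 41.9
```

>>> servo_tool(
  plan=[
    {"travel":[0,0,0],"yaw":0},
    {"travel":[0,0,0],"yaw":0},
    {"travel":[0,0,0],"yaw":0},
    {"travel":[0,0,0],"yaw":0},
    {"travel":[0,0,10],"yaw":0},
    {"travel":[0,0,20],"yaw":0},
    {"travel":[0,0,30],"yaw":0},
    {"travel":[0,0,30],"yaw":0},
    {"travel":[0,0,30],"yaw":0},
    {"travel":[0,0,0],"yaw":0},
  ],
  hand=0,
)

```text
t: 11.28
eef_pos: [539.0, 55.0, 181.4]
orientation: [-0.457, 0.89, -0.002, 0.006]
wrist_force: [0.5, -0.1, -0.0]
finger_gap: 85.7
gripper_force: 0.0
```

```bash
python3 m2.py w5 wheel_mark; python3 - <<'E'
import cv2
a=cv2.imread('pics/w5.png')[120:420,120:520]
cv2.imwrite('pics/w5c.png',cv2.resize(a,None,fx=2,fy=2))
E
```

```text
11.3333 [537.35  54.75 178.45] cam [494.06  -4.67 308.98]
wheel_mark [354.9 180.4] 0.71 [496.38  43.95  12.  ]
```

View pics/w5c.png

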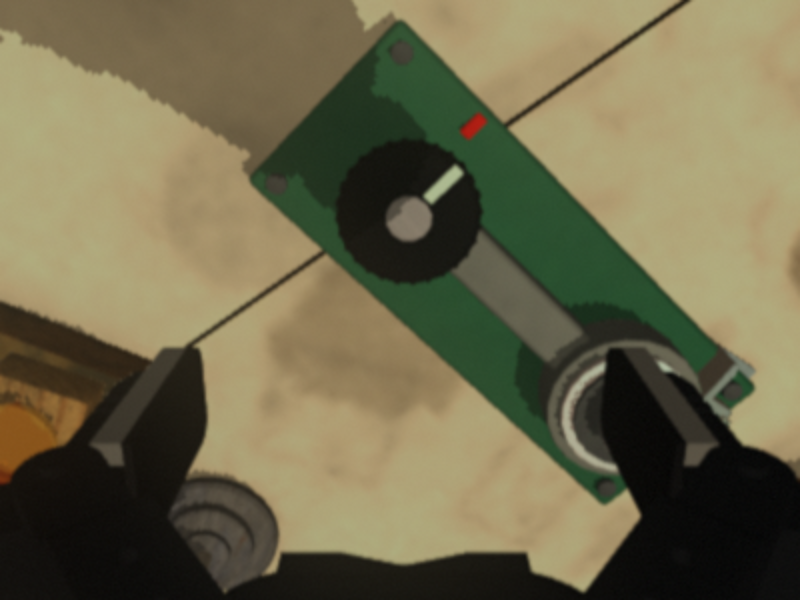

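```bash
python3 - <<'E'
from ang import *
ang(cam('wrist'),(350.5,204.5),(335,219.5),(357,183),(324.5,229))
s=robot.sense();print(s['t'],s['eef_pos'])
E
```

```text
line -170.51155254613747 -171.73319963967194 mark -171.23593395650158 39.612592780293916 C [530.58  51.39  60.  ] 26.593645971531583
11.4333 [534.97  54.07 174.51]
```

>>> servo_tool(
  plan=[
    {"travel":[0,-30,20],"yaw":-6},
    {"travel":[8,-30,20],"yaw":-6},
    {"travel":[8,-30,20],"yaw":-7},
    {"travel":[8,-30,20],"yaw":-7},
    {"travel":[8,-30,10],"yaw":-7},
    {"travel":[8,-30,10],"yaw":-7},
    {"travel":[8,-30,0],"yaw":-7},
    {"travel":[9,-30,0],"yaw":-7},
    {"travel":[9,-20,0],"yaw":0},
    {"travel":[8.6,-12,0],"yaw":0},
    {"travel":[0,0,0],"yaw":0},
    {"travel":[0,0,0],"yaw":0},
  ],
)

```text
t: 12.43
eef_pos: [609.5, -218.3, 271.6]
orientation: [-0.001, 1.0, 0.001, -0.002]
wrist_force: [-0.3, 0.1, -0.2]
finger_gap: 85.3
gripper_force: 0.0
```

```bash
python3 m2.py w6 stand pliers pliers_grip clip_center
```

```text
12.4833 [ 609.38 -217.68  272.26] cam [ 536.43 -218.73  400.25]
stand [315.9 177.9] 0.83 [ 582.96 -224.91    0.  ]
pliers [316.7 190.5] 0.79 [ 585.54 -222.94   80.  ]
pliers_grip [317.5 196. ] 0.85 [ 581.97 -221.62  132.  ]
clip_center [323.4 160.4] 0.76 [ 561.14 -216.34   25.5 ]
```

View pics/w6.png

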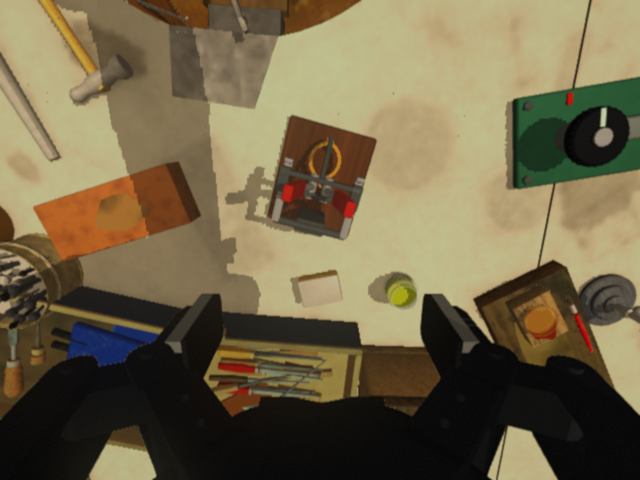

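```bash
python3 - <<'E'
from h import *
np.set_printoptions(precision=2,suppress=True)
c=cam('wrist');print(robot.sense()['t'],robot.sense()['eef_pos'])
P=[onz(c,p,10) for p in [(292,116),(377,138),(346,239),(267,222)]]
print(P,np.mean(P,0))
a=onz(c,(289,192),152);b=onz(c,(350,210),152);print('tops',a,b,(a+b)/2,np.linalg.norm(a-b))
C=onz(c,(324,159),25.5);print('clip',C)
f=lambda v:np.degrees(np.arctan2(v[1],v[0]))
print('y az',f(b-a),'foot y az',f(P[1]-P[0]),f(P[2]-P[3]),'x az',f(P[3]-P[0])-0,f(P[2]-P[1]))
pg=(a+b)/2;print('clip->grip',f(pg-C),np.linalg.norm((pg-C)[:2]))
for n in ('pliers','pliers_grip'):
  r=robot.outline_of(n,'wrist')
  if r: print(n,r[0]['box'],r[0]['conf'])
E
```

```text
12.7333 [ 609.88 -217.09  274.27]
[array([ 516.31, -250.01,   10.  ]), array([ 538.96, -155.64,   10.  ]), array([ 657.03, -187.14,   10.  ]), array([ 636.24, -282.31,   10.  ])] [ 587.14 -218.77   10.  ]
tops [ 576.94 -241.53  152.  ] [ 590.37 -195.7   152.  ] [ 583.65 -218.61  152.  ] 47.759303985018896
clip [ 561.14 -214.71   25.5 ]
y az 73.66808136174289 foot y az 76.5023000776292 77.67516972405852 x az -15.073050807816475 -14.940645515920172
clip->grip -9.84321456800859 22.847648108949812
pliers [318.5, 178.4, 85.3, 76.0] 0.63
pliers_grip [315.9, 177.2, 89.2, 80.7] 0.82
```

>>> servo_tool(
  plan=[
    {"travel":[-10,0,-15],"yaw":-7},
    {"travel":[-10,-0.5,-15],"yaw":-7},
    {"travel":[-6.5,0,-15],"yaw":-0.7},
    {"travel":[0,0,-10],"yaw":0},
    {"travel":[0,0,0],"yaw":0},
    {"travel":[0,0,-20],"yaw":0},
    {"travel":[0,0,-20],"yaw":0},
    {"travel":[0,0,-20],"yaw":0},
    {"travel":[0,0,-16],"yaw":0},
    {"travel":[0,0,-10],"yaw":0},
    {"travel":[0,0,-6],"yaw":0},
    {"travel":[0,0,0],"yaw":0},
    {"travel":[0,0,0],"yaw":0},
    {"travel":[0,0,0],"yaw":0},
  ],
)

```text
t: 14.0
eef_pos: [584.5, -218.6, 128.3]
orientation: [0.126, 0.992, -0.0, 0.001]
wrist_force: [0.3, 0.1, 1.1]
finger_gap: 85.2
gripper_force: 0.0
```

```bash
python3 m2.py w7 pliers_grip clip_center stand
```

```text
14.05 [ 584.41 -218.62  128.35] cam [ 512.94 -200.45  256.49]
clip_center [318.2 211.3] 0.61 [ 562.33 -215.61   25.5 ]
```

View pics/w7.png

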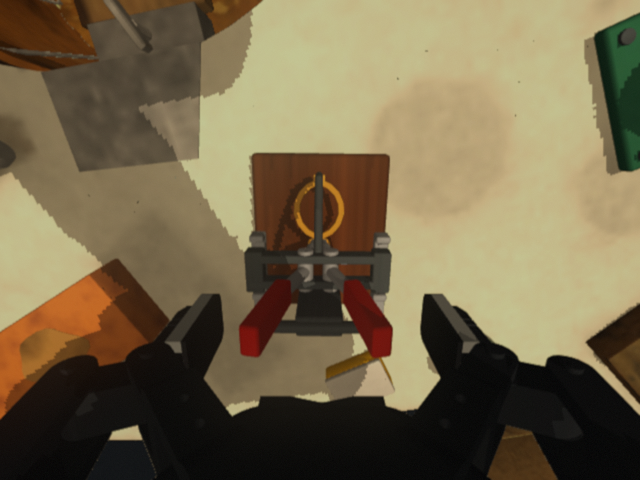

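>>> servo_tool(
  plan=[
    {"travel":[-1.5,-1.7,-1],"yaw":0},
    {"travel":[0,0,0],"yaw":0},
    {"travel":[0,0,0],"yaw":0},
  ],
  hand=0,
)

```text
t: 14.45
eef_pos: [581.9, -220.3, 126.1]
orientation: [0.126, 0.992, 0.0, -0.0]
wrist_force: [0.8, -0.4, 0.2]
finger_gap: 85.2
gripper_force: 0.0
```

>>> servo_tool(
  plan=[
    {"travel":[0,0,0],"yaw":0},
    {"travel":[0,0,0],"yaw":0},
    {"travel":[0,0,0],"yaw":0},
    {"travel":[0,0,0],"yaw":0},
    {"travel":[0,0,0],"yaw":0},
    {"travel":[0,0,0],"yaw":0},
    {"travel":[0,0,0],"yaw":0},
    {"travel":[0,0,0],"yaw":0},
  ],
  hand=1,
  squeeze=60,
)

```text
t: 15.12
eef_pos: [583.8, -220.7, 129.0]
orientation: [0.125, 0.992, -0.001, 0.003]
wrist_force: [-2.1, 0.8, 9.2]
finger_gap: 27.1
gripper_force: 62.1
```

>>> servo_tool(
  plan=[
    {"travel":[0,0,5],"yaw":0},
    {"travel":[0,0,10],"yaw":0},
    {"travel":[0,0,15],"yaw":0},
    {"travel":[0,0,15],"yaw":0},
    {"travel":[0,0,15],"yaw":0},
    {"travel":[0,0,15],"yaw":0},
    {"travel":[0,0,15],"yaw":0},
    {"travel":[0,0,10],"yaw":0},
    {"travel":[0,0,0],"yaw":0},
    {"travel":[0,0,0],"yaw":0},
    {"travel":[0,0,0],"yaw":0},
    {"travel":[0,0,0],"yaw":0},
    {"travel":[0,0,0],"yaw":0},
  ],
)

```text
t: 16.2
eef_pos: [581.6, -220.0, 224.8]
orientation: [0.126, 0.992, 0.0, -0.001]
wrist_force: [-0.1, 0.5, -2.6]
finger_gap: 27.1
gripper_force: 61.1
```

```bash
python3 m2.py w8 clip_center
```

```text
16.25 [ 581.71 -220.06  225.01] cam [ 510.6  -201.97  353.3 ]
```

View pics/w8.png

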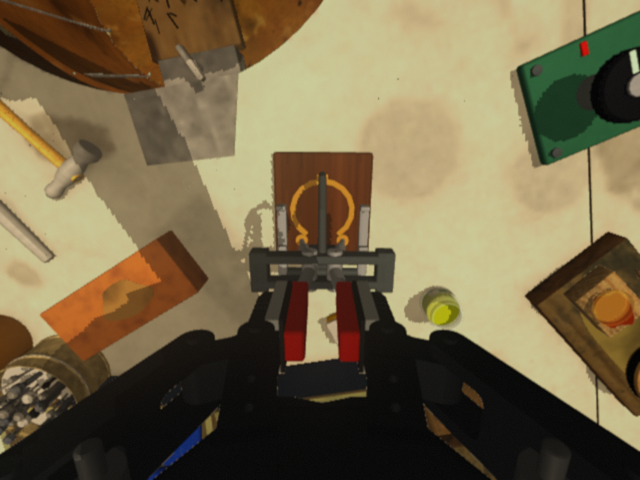

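```bash
python3 - <<'E'
from h import *
np.set_printoptions(precision=1,suppress=True)
a=cam('scene')['color'][170:300,150:350];b=cam('side')['color'][120:260,200:360];w=cv2.imread('pics/w2.png')[120:330,60:320,::-1]
p=np.zeros((600,800,3),np.uint8)
def put(im,x,y,W,H): p[y:y+H,x:x+W]=cv2.resize(im,(W,H),interpolation=cv2.INTER_CUBIC)
put(a,0,0,450,292);put(b,0,300,343,300);put(w,452,0,348,281)
c=cam('wrist')['color'][150:270,260:390];put(c,360,300,325,300)
cv2.imwrite('pics/comp.png',p[:,:,::-1])
E
```

```text
(no output)
```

View pics/comp.png

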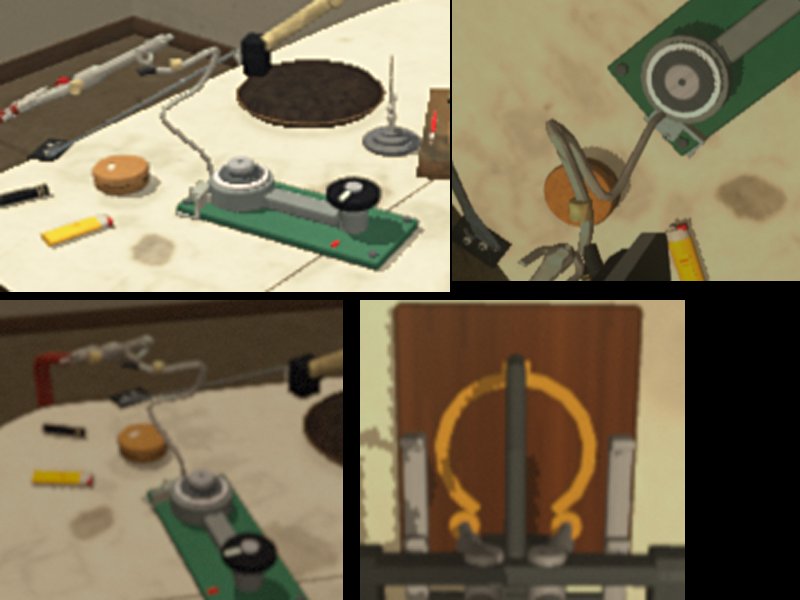

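```bash
python3 - <<'E'
from h import *
np.set_printoptions(precision=1,suppress=True)
s=cam('scene');d=cam('side')
for a,b in [((244.2,249),(287.3,202.6)),((222,219.8),(271.4,170.4)),((245.6,194.4),(295.7,151.7))]: print(*tri([s,d],[a,b]))
# axle top: side crop centre of axle (201,478) top; scene (240,161)
print('axle',*tri([s,d],[(150+240/2.25,170+161/2.25),(200+200/2.143,120+177/2.143)]))
c=cam('wrist');st=robot.sense();print(st['t'],st['eef_pos'])
for z in (117,121.5,125,129):
    l=onz(c,(290.4,208),z);r=onz(c,(355.2,208),z);m=onz(c,(322.8,208.5),z);print(z,np.linalg.norm(l-r),m,R.from_quat(st['orientation']).as_matrix().T@(m-st['eef_pos']))
E
```

```text
[501.8 224.3  29. ] [np.float64(0.6053758593554998), np.float64(0.6053758593553479)]
[469.6 259.1 108.4] [np.float64(2.3926934068023513), np.float64(2.392693406802355)]
[524.2 230.4 166.8] [np.float64(0.2491988602420051), np.float64(0.24919886024198953)]
axle [509.7 186.5  57. ] [np.float64(1.4240473639668585), np.float64(1.424047363966964)]
16.6 [ 582.1 -220.1  225.9]
117 46.34579216095196 [ 559.7 -213.7  117. ] [ 23.2   0.6 109. ]
121.5 45.46674315006432 [ 558.8 -213.5  121.5] [ 24.2   0.6 104.5]
125 44.7830383638183 [ 558.1 -213.3  125. ] [ 24.9   0.6 101. ]
129 44.00166146525152 [ 557.3 -213.1  129. ] [25.7  0.6 97. ]
```

```bash
python3 - <<'E'
from h import *
np.set_printoptions(precision=1,suppress=True)
c=cam('wrist');M=np.array(c['mount']);T=np.eye(4);T[:3,:3]=R.from_quat([0.973,-0.229,0,0]).as_matrix();T[:3,3]=[446.8,118.06,275.32]
M=T@M;c['xyz']=M[:3,3];c['rotation']=M[:3,:3]
s=cam('scene');d=cam('side')
for P in [(501.8,224.3,29),(469.6,259.1,108.4),(524.2,230.4,166.8)]: print(P,proj(c,P))
# match w2 points with scene and side
f=lambda x,y:(60+(x-452)/1.338,120+y/1.338)
S={'bend':(222,219.8),'top':(245.6,194.4),'st':(244.2,249)};D={'bend':(271.4,170.4),'top':(295.7,151.7),'st':(287.3,202.6)}
for n,p in {'bend':f(613,195),'top':f(552,125),'st':f(660,115)}.items():
    print(n,np.array(p),*tri([s,d,c],[S[n],D[n],p]))
    print(n,*tri([s,c],[S[n],p]),*tri([d,c],[D[n],p]))
E
```

```text
(501.8, 224.3, 29) [215.3 201.6]
(469.6, 259.1, 108.4) [176.  264.4]
(524.2, 230.4, 166.8) [133.7 214. ]
bend [180.3 265.7] [467.7 255.7 110.3] [np.float64(2.7138024978949127), np.float64(2.6250516809695794), np.float64(0.9323401678862251)]
bend [466.6 255.3 112.4] [np.float64(1.3133616236100671), np.float64(1.313361623610216)] [468.  255.4 108.6] [np.float64(1.373170036703494), np.float64(1.373170036703514)]
top [134.7 213.4] [524.  229.8 167. ] [np.float64(0.30099815095722604), np.float64(0.4060120649567745), np.float64(0.41295404439338657)]
top [524.1 229.9 166.6] [np.float64(0.2678862685185908), np.float64(0.2678862685186806)] [524.  228.8 168. ] [np.float64(0.17629333689676774), np.float64(0.17629333689674562)]
st [215.5 205.9] [500.1 224.4  29.9] [np.float64(1.7620237230274327), np.float64(1.6981360560927663), np.float64(3.112149143229601)]
st [498.9 224.1  30.5] [np.float64(2.330965456086258), np.float64(2.330965456086197)] [499.7 225.8  29.5] [np.float64(2.3148586358145873), np.float64(2.3148586358145518)]
```

>>> servo_tool(
  plan=[
    {"travel":[0,15,0],"yaw":-2},
    {"travel":[-4,28,0],"yaw":-4},
    {"travel":[-4,30,0],"yaw":-4},
    {"travel":[-4,30,0],"yaw":-4},
    {"travel":[-5,30,0],"yaw":-4},
    {"travel":[-5,30,0],"yaw":-4},
    {"travel":[-5,30,0],"yaw":-4},
    {"travel":[-5,30,-4],"yaw":-4},
    {"travel":[-5,30,-4],"yaw":-4},
    {"travel":[-5,30,-4],"yaw":-1.5},
    {"travel":[-5,30,-4],"yaw":0},
    {"travel":[-4,30,-4],"yaw":0},
    {"travel":[-4.4,20,-4],"yaw":0},
    {"travel":[0,14,-4],"yaw":0},
    {"travel":[0,10,-4],"yaw":0},
    {"travel":[0,5.1,-4],"yaw":0},
    {"travel":[0,0,0],"yaw":0},
    {"travel":[0,0,0],"yaw":0},
    {"travel":[0,0,0],"yaw":0},
  ],
)

```text
t: 18.33
eef_pos: [526.9, 171.0, 190.1]
orientation: [0.423, 0.906, -0.0, 0.0]
wrist_force: [-0.2, 0.4, -2.0]
finger_gap: 27.0
gripper_force: 61.1
```

```bash
cat > ring.py <<'E'
from h import *
np.set_printoptions(precision=2,suppress=True)
st=robot.sense();print(st['t'],st['eef_pos'],st['wrist_force'],st['q'][5])
cs={n:cam(n) for n in ('wrist','scene','side')}
c=cs['wrist'];cv2.imwrite('pics/wr.png',c['color'][:,:,::-1])
for n in cs:
    for t in ('clip_center','groove','pliers'):
        r=robot.tip_of(t,n)
        if r: print(n,t,np.array(r[0]['at']),round(r[0]['conf'],2))
hsv=cv2.cvtColor(c['color'],cv2.COLOR_RGB2HSV)
m=((hsv[...,0]>10)&(hsv[...,0]<25)&(hsv[...,1]>140)&(hsv[...,2]>90)).astype(np.uint8)
m[:140]=0;m[290:]=0;m[:,:250]=0;m[:,400:]=0
k,l,s,_=cv2.connectedComponentsWithStats(m)
for i in range(1,k):
    if s[i,4]>30: print('comp',s[i])
E
python3 ring.py
```

```text
18.3333 [526.92 171.02 190.06] [-0.2   0.39 -1.96] -3.0511562199700952
wrist groove [326.4 195.4] 0.88
wrist pliers [325.7 274.4] 0.86
scene clip_center [253.8 228.6] 0.8
scene groove [259.7 246.7] 0.58
scene pliers [265.5 212.5] 0.73
side clip_center [292.3 194.1] 0.73
side pliers [300.6 172.7] 0.81
comp [290 174  29  72 526]
comp [325 174  29  72 525]
```

```bash
cat > fit.py <<'E'
from h import *
from scipy.optimize import minimize
np.set_printoptions(precision=2,suppress=True)
st=robot.sense();c=cam('wrist');q=R.from_quat(st['orientation']).as_matrix();T0=np.array(st['eef_pos'])
print(st['t'],T0,st['wrist_force'])
hsv=cv2.cvtColor(c['color'],cv2.COLOR_RGB2HSV)
m=((hsv[...,0]>10)&(hsv[...,0]<25)&(hsv[...,1]>140)&(hsv[...,2]>90)).astype(np.float32)
th=np.linspace(0,2*np.pi,240,endpoint=False);C=np.c_[np.cos(th),np.sin(th),0*th]
def smp(im,P): 
    p=np.array([proj(c,x) for x in P],np.float32);return cv2.remap(im,p[:,0].reshape(-1,1),p[:,1].reshape(-1,1),cv2.INTER_LINEAR)[:,0]
mb=cv2.GaussianBlur(m,(0,0),1)
sel=np.cos(th)>-0.55   # tool +x side half, away from the loops
def cost(v,):
    f=0
    for r,w in ((20,1),(19,1),(21,1),(24,-1),(16,-1)):
        P=(T0+q@(np.array(v)))+(q@(C[sel]*[r,r,0]).T).T
        f+=w*smp(mb,P).mean()
    return -f
best=min((minimize(cost,[x,0.6,z],method='Nelder-Mead',options=dict(initial_simplex=[[x,.6,z],[x+1.5,.6,z],[x,2,z],[x,.6,z+3]])) for x,z in((24,103),(23,106),(25,100))),key=lambda r:r.fun)
print('clip tool',best.x,best.fun,'for z103',minimize(lambda v:cost([v[0],v[1],103]),[24,.6],method='Nelder-Mead').x)
g=cv2.GaussianBlur(cv2.cvtColor(c['color'],cv2.COLOR_RGB2GRAY).astype(np.float32),(0,0),1)
gm=np.hypot(cv2.Sobel(g,cv2.CV_32F,1,0),cv2.Sobel(g,cv2.CV_32F,0,1));gm[300:]=0
gm=np.minimum(gm,60)
for rs in ([(25,43)],[(15,54),(13,56)],[(36,40)],[(25,43),(15,54),(13,56)]):
    sc=[(sum(smp(gm,np.array([x,y,z])+C*r).mean() for r,z in rs),x,y) for x in np.arange(503,519.1,1) for y in np.arange(183,200.1,1)]
    sc.sort(reverse=True);print(rs,[tuple(round(float(a),1) for a in t) for t in sc[:4]])
E
python3 fit.py
```

```text
18.9333 [526.66 171.97 190.06] [-0.76  0.48 -2.05]
clip tool [24.09 -0.55 97.87] -2.6288771629333496 for z103 [23.47 -0.52]
[(25, 43)] [(57.2, 512.0, 191.0), (57.0, 513.0, 191.0), (56.9, 513.0, 192.0), (56.9, 512.0, 192.0)]
[(15, 54), (13, 56)] [(100.5, 509.0, 183.0), (98.4, 508.0, 183.0), (96.3, 509.0, 184.0), (95.4, 503.0, 185.0)]
[(36, 40)] [(46.1, 519.0, 191.0), (45.4, 519.0, 199.0), (45.2, 519.0, 188.0), (45.1, 519.0, 189.0)]
[(25, 43), (15, 54), (13, 56)] [(150.4, 512.0, 192.0), (149.2, 512.0, 191.0), (149.1, 513.0, 191.0), (148.1, 513.0, 192.0)]
```

>>> servo_tool(
  plan=[
    {"travel":[0.7,1,0],"yaw":1},
    {"travel":[0.5,1,0],"yaw":1},
    {"travel":[0.5,0.8,-3],"yaw":1},
    {"travel":[0,0,-6],"yaw":0},
    {"travel":[0,0,-6],"yaw":0},
    {"travel":[0,0,-6],"yaw":0},
    {"travel":[0,0,-4],"yaw":0},
    {"travel":[0,0,0],"yaw":0},
    {"travel":[0,0,0],"yaw":0},
    {"travel":[0,0,0],"yaw":0},
  ],
)

```text
t: 19.82
eef_pos: [528.6, 174.8, 165.1]
orientation: [0.399, 0.917, 0.0, 0.0]
wrist_force: [-0.4, 0.0, -2.8]
finger_gap: 27.0
gripper_force: 61.1
```

```bash
python3 fit.py; python3 - <<'E'
from h import *
np.set_printoptions(precision=2,suppress=True)
s=cam('scene');d=cam('side');c=cam('wrist')
for t in ('clip_center','pliers','groove'):
    P=[(k,robot.tip_of(t,n)) for k,n in ((s,'scene'),(d,'side'),(c,'wrist'))]
    P=[(k,r[0]['at']) for k,r in P if r]
    if len(P)>1: print(t,len(P),*tri([p[0] for p in P],[p[1] for p in P]))
E
```

```text
19.8167 [528.56 174.8  165.14] [-0.42  0.03 -2.83]
clip tool [23.97 -0.56 99.31] -2.6502726078033447 for z103 [23.48 -0.49]
[(25, 43)] [(53.9, 512.0, 192.0), (53.8, 511.0, 187.0), (53.6, 515.0, 187.0), (53.3, 513.0, 192.0)]
[(15, 54), (13, 56)] [(104.0, 513.0, 191.0), (102.0, 512.0, 191.0), (100.7, 513.0, 190.0), (98.1, 512.0, 192.0)]
[(36, 40)] [(49.8, 519.0, 190.0), (49.5, 519.0, 189.0), (48.0, 519.0, 188.0), (47.5, 519.0, 191.0)]
[(25, 43), (15, 54), (13, 56)] [(156.6, 513.0, 191.0), (155.0, 512.0, 191.0), (153.5, 513.0, 190.0), (152.1, 512.0, 192.0)]
clip_center 2 [508.64 173.34  72.96] [np.float64(2.5781916732795827), np.float64(2.5781916732796404)]
pliers 3 [526.48 173.39 118.97] [np.float64(2.4782213451022943), np.float64(4.3978124254078566), np.float64(3.2044955881878505)]
groove 3 [511.5  189.91  43.34] [np.float64(4.355093971458923), np.float64(5.3593236560020845), np.float64(2.4179422809819293)]
```

>>> servo_tool(
  plan=[
    {"travel":[0.4,-0.5,-2],"yaw":0},
    {"travel":[0,0,-2],"yaw":0},
    {"travel":[0,0,-2],"yaw":0},
    {"travel":[0,0,-1.5],"yaw":0},
    {"travel":[0,0,-1.5],"yaw":0},
    {"travel":[0,0,-1],"yaw":0},
    {"travel":[0,0,0],"yaw":0},
    {"travel":[0,0,0],"yaw":0},
  ],
)

```text
t: 21.13
eef_pos: [528.8, 174.2, 154.9]
orientation: [0.399, 0.917, -0.0, -0.0]
wrist_force: [-0.2, -0.3, -1.1]
finger_gap: 27.3
gripper_force: 61.1
```

```bash
python3 fit.py
```

```text
21.1333 [528.76 174.24 154.94] [-0.23 -0.34 -1.14]
clip tool [23.99 -0.52 98.81] -2.6635537147521973 for z103 [23.38 -0.49]
[(25, 43)] [(55.2, 513.0, 190.0), (55.1, 512.0, 191.0), (54.8, 512.0, 192.0), (54.5, 513.0, 191.0)]
[(15, 54), (13, 56)] [(106.4, 513.0, 191.0), (105.6, 512.0, 191.0), (104.8, 512.0, 192.0), (104.0, 513.0, 192.0)]
[(36, 40)] [(48.5, 519.0, 191.0), (48.2, 519.0, 192.0), (46.1, 519.0, 190.0), (45.9, 519.0, 193.0)]
[(25, 43), (15, 54), (13, 56)] [(160.9, 513.0, 191.0), (160.7, 512.0, 191.0), (159.6, 512.0, 192.0), (158.2, 513.0, 192.0)]
```

>>> servo_tool(
  plan=[
    {"travel":[0,0,-1],"yaw":0},
    {"travel":[0,0,-1],"yaw":0},
    {"travel":[0,0,-1],"yaw":0},
    {"travel":[0,0,-1],"yaw":0},
    {"travel":[0,0,0],"yaw":0},
  ],
)

```text
t: 21.6
eef_pos: [528.6, 174.2, 150.7]
orientation: [0.399, 0.917, -0.0, -0.0]
wrist_force: [-0.3, -0.4, -1.7]
finger_gap: 27.1
gripper_force: 61.1
```

>>> servo_tool(
  plan=[
    {"travel":[0,0,-1],"yaw":0},
    {"travel":[0,0,-1],"yaw":0},
    {"travel":[0,0,0],"yaw":0},
    {"travel":[0,0,0],"yaw":0},
  ],
)

```text
t: 21.93
eef_pos: [528.7, 174.2, 148.9]
orientation: [0.399, 0.917, -0.0, -0.0]
wrist_force: [0.1, -0.9, -2.4]
finger_gap: 27.3
gripper_force: 61.1
```

>>> servo_tool(
  plan=[
    {"travel":[0,0,-0.5],"yaw":0},
    {"travel":[0,0,-0.5],"yaw":0},
    {"travel":[0,0,0],"yaw":0},
    {"travel":[0,0,0],"yaw":0},
  ],
)

```text
t: 22.27
eef_pos: [528.9, 174.3, 148.2]
orientation: [0.399, 0.917, 0.0, 0.0]
wrist_force: [0.0, -0.3, -1.8]
finger_gap: 27.3
gripper_force: 61.1
```

>>> servo_tool(
  plan=[
    {"travel":[0,0,-0.5],"yaw":0},
    {"travel":[0,0,0],"yaw":0},
    {"travel":[0,0,0],"yaw":0},
  ],
)

```text
t: 22.52
eef_pos: [529.0, 174.3, 148.0]
orientation: [0.399, 0.917, 0.0, 0.0]
wrist_force: [-0.2, -0.8, 0.8]
finger_gap: 27.2
gripper_force: 61.4
```

>>> servo_tool(
  plan=[
    {"travel":[0,0,-0.5],"yaw":0},
    {"travel":[0,0,0],"yaw":0},
    {"travel":[0,0,0],"yaw":0},
  ],
)

```text
t: 22.77
eef_pos: [529.1, 174.3, 147.8]
orientation: [0.398, 0.917, 0.0, 0.0]
wrist_force: [-0.6, -0.9, 5.4]
finger_gap: 27.2
gripper_force: 61.7
```

>>> servo_tool(
  plan=[
    {"travel":[0,0,0.5],"yaw":0},
    {"travel":[0,0,0.6],"yaw":0},
    {"travel":[0,0,0],"yaw":0},
    {"travel":[0,0,0],"yaw":0},
    {"travel":[0,0,0],"yaw":0},
    {"travel":[0,0,0],"yaw":0},
  ],
)

```text
t: 23.27
eef_pos: [528.9, 174.3, 148.0]
orientation: [0.399, 0.917, 0.0, 0.0]
wrist_force: [0.4, -1.0, 0.7]
finger_gap: 27.3
gripper_force: 61.3
```

```bash
python3 fit.py; python3 - <<'E'
from h import *
c=cam('wrist')
for n in ('wrist','side','scene'):
    cam(n)
    for t in ('groove','clip_center'):
        r=robot.tip_of(t,n);print(n,t,[(x['at'],x['conf']) for x in r[:1]])
E
```

```text
23.2667 [528.89 174.34 148.  ] [ 0.42 -0.99  0.74]
clip tool [24.19 -0.57 97.48] -2.6728174686431885 for z103 [23.45 -0.55]
[(25, 43)] [(58.0, 513.0, 191.0), (57.9, 512.0, 191.0), (57.5, 513.0, 190.0), (57.3, 512.0, 192.0)]
[(15, 54), (13, 56)] [(107.6, 512.0, 192.0), (105.7, 513.0, 191.0), (105.5, 512.0, 191.0), (103.4, 513.0, 192.0)]
[(36, 40)] [(44.4, 519.0, 192.0), (44.2, 519.0, 191.0), (42.6, 519.0, 195.0), (42.5, 518.0, 195.0)]
[(25, 43), (15, 54), (13, 56)] [(164.9, 512.0, 192.0), (163.7, 513.0, 191.0), (163.5, 512.0, 191.0), (159.9, 513.0, 192.0)]
wrist groove [([323.0, 206.7], 0.72)]
wrist clip_center [([323.4, 208.8], 0.38)]
side groove [([291.2, 204.8], 0.65)]
side clip_center [([293.4, 208.1], 0.75)]
scene groove [([256.8, 242.2], 0.68)]
scene clip_center [([258.0, 243.1], 0.58)]
```

```bash
python3 - <<'E'
from h import *
np.set_printoptions(precision=2,suppress=True)
s=cam('scene');d=cam('side')
print(*tri([s,d],[(256.8,242.2),(291.2,204.8)]),*tri([s,d],[(258,243.1),(293.4,208.1)]))
for P in [(512.3,191.3,44.8),(512.3,191.3,57.5)]: print(P,proj(s,P),proj(d,P))
for n,c in (('scene',s),('side',d)):
    h=cv2.cvtColor(c['color'],cv2.COLOR_RGB2HSV);p=proj(c,(512.3,191.3,50)).astype(int);o=p-20
    w=h[o[1]:o[1]+40,o[0]:o[0]+40]
    m=((w[...,0]>8)&(w[...,0]<26)&(w[...,1]>110)&(w[...,2]>80))
    ys,xs=np.nonzero(m);print(n,len(xs),(xs.min()+o[0],xs.max()+o[0],ys.min()+o[1],ys.max()+o[1]) if len(xs) else '')
    for z in (44.8,57.5):
        th=np.linspace(0,6.28,60);Q=np.array([proj(c,(512.3+22*np.cos(t),191.3+22*np.sin(t),z)) for t in th]);print(z,Q.min(0),Q.max(0))
    hit=[]
    im=m
    print('\n'.join(''.join('#' if v else '.' for v in r) for r in im[8:34]))
E
```

```text
[502.84 178.64  59.  ] [np.float64(3.026185245004542), np.float64(3.026185245004614)] [507.72 177.97  52.21] [np.float64(5.539033834031703), np.float64(5.539033834031583)]
(512.3, 191.3, 44.8) [256.45 245.5 ] [293.98 204.87]
(512.3, 191.3, 57.5) [256.22 240.94] [293.97 200.57]
scene 56 (np.int64(247), np.int64(275), np.int64(223), np.int64(250))
44.8 [247.44 241.35] [265.42 249.78]
57.5 [247.17 236.84] [265.23 245.17]
........................................
........................................
........................................
........................................
........................................
........................................
........................................
........................................
........................................
........................................
........................................
............................#...........
..............#............##...........
............###.........................
...........###..........................
...........###..........................
............###.......
[... 897 characters left out ...]
...
........................................
.............#..........................
............##.............##...........
............###............##...........
............##.............###..........
............##..............#####.......
............###.............#####.......
............####..............#.........
............######......................
.............###########................
...............##########...............
.................#########..............
.......................###..............
........................................
........................................
........................................
........................................
```

```bash
python3 -c "
from station import robot
print(robot.job_done())"
```

```text
the job is handed in; nothing more can be done
None
```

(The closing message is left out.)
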